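# Charge the mill jar with the drop cup

### The arm

A 6-joint arm with a two-finger parallel gripper is mounted at the origin on the work surface. World frame = base frame: x ahead of the robot, y to its left, z up, the work surface at z = 0. Lengths are in m, angles in degrees, forces in N, time in s.
With the tool pointing down it reaches from about 0.4 to 0.825 m from the base axis. Payload 7 kg.
Tool frame: the origin (TCP) lies at the very end of the fingers, on their centre line; the grasp point (between the pads) lies 19 mm behind it; y points along the fingers, x is the direction in which the jaws open and shut, and the axes are right-handed (so a half turn about y gives the same grasp; the last joint's range is limited). The gripper opens to 88 mm and grips with 3 to 60 N. Pads are 19 mm wide; open, the fingers measure 130 mm over their backs; the gripper's body (78 mm by 193 mm) begins 47 mm behind the grasp point.
Start: joints at [88.7, 20.546, 0.682, 0, -70.136, -16.507], TCP at [0.206, 0.643, 0.227] pointing down, gripper open.
Joint ranges: [-176.03, 176.03], [-82.01, 121.73], [-58.28, 71.71], [-173.87, 95.51], [-174.79, -0.11], [-173.66, 173.66]. Speed limits (degrees/s): [136.94, 136.94, 172.46, 180, 180, 180].

### API

Orientations are given as [roll, pitch, yaw] about the fixed x, y, z axes, in that order (R = Rz(yaw) Ry(pitch) Rx(roll)).
In Python, from plant import ctrl gives the robot as it stands.
- The arm moves only by the shell command python3 -m crank 'ROWS'. ROWS is JSON, a list that holds one entry, the list of rows, each a list of 5 numbers: the closure, from -1 (fully open) to 1 (shut), then the shift along the tool's x, y, z in mm, then the turn about the tool's y in rad. In form: [[[claw, x, y, z, turn], ...]]. A call has 1 to 12 rows; each row is the pose to reach, as a shift and turn from the pose commanded when the call began, along the tool's axes at that moment; what a row does not reach only later rows make up. A row lasts 1/8 s, in which the tool goes at most 62.5 mm and 10.7 degrees, less where a joint would pass 70% of its speed; a pose out of reach is approached as far as the arm can. A call with a gripper value outside its range is refused whole. The fingers move at their own pace and stop on an object; the grip force is fixed at half the most. Time passes only in rows, so rows that repeat a pose let the fingers close. It gives the time, the measured TCP pose, the force and the opening at its end, in the units of the state.
- ctrl.get_obs(): the state, without advancing time (a new reading comes with each control period).
- ctrl.snapshot(name): name is "scene" or "top" or "wrist"; returns the picture (384x512x3 uint8, red, green, blue); there is no depth.
- ctrl.camera_model(name): a dict with "fx", "fy", "cx", "cy" (pixels), "origin" and "orientation" of the camera in the world; the wrist camera has in their place "hand_eye" (4x4, takes a point from camera to tool coordinates, whose origin is the TCP and whose axes are the tool frame's). Camera axes: x right, y down, z forward; pixel columns grow to the right and rows downward; lengths in m; the calibration is good to about 2 mm. A picture is of the moment at which its call begins: read the wrist's pose just before it. camera_model takes no time and is no camera call.
- ctrl.close_job(): hands the job in, once; it reports no verdict.
Trained networks look in the newest picture that a camera, given by its name, has taken for a name from the list of things; names that differ only in an ending like _2 or _b are one class to them, and where a whole thing is asked for, a point or a joint stands for the part that bears it (a point fixed in the world has none). Each returns a list of dicts, best first, with "confidence" (0 to 1); they miss things now and then, are a little off and sometimes report something else, mostly with a low value. They report only what shows in the picture. A call takes as long as a camera call. They do not tell look-alikes from the thing itself.
- ctrl.find_in(camera, name): "extent" ([left, top, width, height] in pixels, round what is visible of it).
The state is a dict: "clock": time; "joint_pos": joint angles; "qvel": joint speeds; "tau": joint torques, N m; "tool_pos": TCP position; "orientation": TCP orientation; "force": force on the tool from outside, world axes, zero at the start; "moment": the same for the moment, N m; "opening": finger opening in m.
Only numpy, scipy, OpenCV 4.12 (cv2) and the standard library are available. Lean on these libraries where they do the work, as an engineer would, in place of code of your own. Each camera call takes 0.05 s, during which the arm holds its last target.

### The job

Take the drop cup with its three grinding balls by the grip on top and, keeping it upright, lower it centrally into the mouth of the wide, low mill jar until the jar's rim pushes the release tab up, so that the hinged bottom swings open and all three balls fall into the jar. Then set the empty cup down upright, well on the square wooden board, and let go. Open the bottom nowhere else, do not shove the jars about, and leave the tall jar, rolling pin, clay tile and little house alone.

Things in the scene. Friction and masses are not known exactly. Their poses are not given: they have to be found in the camera images.
- cup: Grey plastic drop cup, 0.15 kg, open top, starts upright on the table. Origin: centre of its underside at the feet's ends; z up; +x points to the side where the steel tab sticks out. Round body, outer radius 27.5 mm, inner 24.5, z = 16 to 48 mm, on four 6 mm feet (on the diagonals, out to 31.5 mm from the axis). Only the tab reaches farther out. Crossbar along y, 14 mm thick, z = 62 to 68 mm, under the grip
- grip (a point): centre of the cup's grip block, on the cup's axis 85 mm above its origin: 18 mm thick along the cup's x (pinch it across this), 40 mm wide along y, 36 mm tall (67 to 103 mm above the origin); two straps at y = +-28.5 mm carry it over the open mouth
- tab (a point): release tab: end of a level steel strip, 3 mm thick, 16 to 22 mm wide, one rigid piece with the hinged bottom plate. This point is 68 mm from the cup's axis along +x, 14.5 mm above its origin; the strip runs from the hinge (28 mm from the axis, same height) out to 74 mm. Pushing the tab up relative to the cup swings the bottom plate down, like a seesaw
- bottom (a joint): angle of the cup's hinged bottom, rad: 0 shut, grows as it opens, stop at 1.2. A spring (0.04 to 0.064 N m, about 2 N at the tab) keeps it shut and shuts it again. Balls begin to pass at about 0.5, all run out by 0.9. Centred over the wide jar, the tab meets the rim's inner edge when the cup's origin is 13 mm below the rim; 26 mm lower still it is open to 0.9
- wide_jar: white ceramic mill jar, low and wide, loose but heavy (1.3 kg), upright, open top. Origin: centre of its underside, z up. 115 mm tall, outer radius 60 mm, at the rim 55 mm; mouth inner radius 48 mm; wall 7 mm, inner floor at z = 8 mm
- wide_rim (a point): centre of the wide jar's mouth, at rim height (115 mm above its underside)
- tall_jar: white ceramic jar, tall and narrow: 150 mm tall, radius 42 mm, neck 28 to 30 mm, 0.8 kg. Origin: centre of its underside. Not to be used; the two jars may stand either way round
- board: square plywood board lying fixed on the table, 150 x 150 x 12 mm. Origin: centre of its underside, so its top is at z = 12 mm; x and y along its sides. The empty cup goes here, its tab may overhang
- ball0_center (a point): ceramic-white grinding ball, 20 mm diameter, 15 g; this point is its centre. The three balls start lying in one layer on the cup's bottom
- ball1_center (a point): ceramic-white grinding ball, 20 mm diameter, 15 g; this point is its centre. The three balls start lying in one layer on the cup's bottom
- ball2_center (a point): ceramic-white grinding ball, 20 mm diameter, 15 g; this point is its centre. The three balls start lying in one layer on the cup's bottom
- rolling_pin: wooden rolling pin lying along its y, roller 54 mm thick and 200 mm long, 340 mm with handles. Origin: centre of its underside. Leave alone
- clay_tile: grey clay tile in the outline of a gabled house, 106 x 55 x 10 mm, lying flat. Origin: underside, centre of its rectangular part. Leave alone
- house: small white ceramic model house standing upright, 45 x 50 mm, 110 mm tall. Origin: centre of its underside. Leave alone
Things that resemble listed ones, but are neither listed nor needed, are in the scene too. What is shaped like the cup but yellow is not meant. Of the things that look like the board, the smaller one is meant.

How it is judged (in metres and radians):
On the way, in this order (a step that is already met when the one before it is completed fails the run):
1. the cup is lifted at least 60 mm off the table, shut, with all three balls in it (height (world z) of cup above 0.06 m and value of joint bottom below 0.2 rad and z of ball0_center in the frame of cup between 0.018 and 0.05 m and horizontal distance between each of ball0_center, ball1_center, ball2_center and cup below 0.025 m and z of ball1_center in the frame of cup between 0.018 and 0.05 m and z of ball2_center in the frame of cup between 0.018 and 0.05 m), for 0.1 s.
2. the cup's bottom swings open (over 0.3 rad) while the cup is upright, within 25 mm of the wide jar's axis and lowered so far that its feet are below the rim (value of joint bottom above 0.3 rad and angle between cup's own z axis and vertical below 0.35 rad and horizontal distance between cup and wide_jar below 0.025 m and z of cup in the frame of wide_rim below 0 m).
3. all three balls lie in the wide jar (z of ball0_center in the frame of wide_jar between 0 and 0.05 m and horizontal distance between each of ball0_center, ball1_center, ball2_center and wide_jar below 0.055 m and z of ball1_center in the frame of wide_jar between 0 and 0.05 m and z of ball2_center in the frame of wide_jar between 0 and 0.05 m), for 0.2 s.
At the end, for the whole second after the job is handed in: All three balls lie inside the wide jar (centres under 50 mm above its underside); the jar stands upright; the cup stands upright (within 0.1 rad) on the wooden board, its axis within 60 mm of the board's centre along both of its sides, bottom shut (under 0.1 rad), at rest (all of step 3 and x of cup in the frame of board between -0.06 and 0.06 m and y of cup in the frame of board between -0.06 and 0.06 m and z of cup in the frame of board between 0.008 and 0.017 m and angle between each of cup, wide_jar's own z axis and vertical below 0.1 rad and value of joint bottom below 0.1 rad and linear speed of cup below 0.02 m/s); the robot touches nothing.
It fails at once if the cup's bottom opens more than 0.3 rad while the cup is more than 40 mm from the wide jar's axis (value of joint bottom above 0.3 rad and horizontal distance between cup and wide_jar above 0.04 m).
It fails at once if the cup is tipped by more than 0.6 rad (angle between cup's own z axis and vertical above 0.6 rad).
It fails at once if the wide jar is pushed more than 25 mm or tilted more than 0.2 rad (distance of wide_jar from where it was at the start of the episode above 0.025 m or angle between wide_jar's own z axis and vertical above 0.2 rad).
It fails at once if the tall jar, rolling pin, clay tile or house is moved more than 25 mm (distance of any of tall_jar, rolling_pin, clay_tile, house from where it was at the start of the episode above 0.025 m).
It also fails if it takes over 66 s, if anything falls off the work surface, if the arm or the gripper's body presses on something with over 40 N, if the wrist force passes 120 N, or if a joint passes its speed limit or range.

## Working session

There is one attempt and no reset: what is moved stays moved. The work goes in short steps, Python scripts to look and compute and a shell command to move; the robot and the scene stay as the last step left them, time stands still between calls to the robot, and variables do not carry over. Pictures are saved under pics/ and viewed, and the job is handed in when it is done.

```bash
mkdir -p pics; ls
python3 - <<'E'
from plant import ctrl
import cv2
print(ctrl.get_obs())
for n in ["scene","top","wrist"]:
    im=ctrl.snapshot(n); cv2.imwrite(f"pics/{n}0.png",im[:,:,::-1])
    print(n,ctrl.camera_model(n))
    for k in ["cup","wide_jar","board","tall_jar","tab","grip","rolling_pin","house","clay_tile"]:
        r=ctrl.find_in(n,k); print(n,k,[( [round(float(v)) for v in d["extent"]],round(d["confidence"],2)) for d in r][:4])
E
```

```text
pics
{'clock': 0.0, 'joint_pos': array([ 8.87004060e+01,  2.05906000e+01,  6.35954589e-01, -2.07661085e-02,
       -7.01357604e+01, -1.65084563e+01]), 'qvel': array([-0.01808619, -0.02841076,  0.09645268, -0.01941552,  0.0037263 ,
       -0.00652661]), 'tau': array([-4.82042105e-04, -5.82721674e+01,  2.93047446e+01,  6.99722752e+00,
        6.70033711e-03, -1.58403782e-04]), 'tool_pos': array([0.20628964, 0.6422087 , 0.22564665]), 'orientation': array([-8.99930250e+01, -9.22267869e-02, -1.07815128e+02]), 'force': array([-0.13850259, -0.26471728, -0.6014826 ]), 'moment': array([-0.01126482,  0.02623632,  0.01654174]), 'opening': 0.08743598804620131}
scene {'fx': 357.1620870447629, 'fy': 357.1620870447629, 'cx': 253.5656270594159, 'cy': 189.57215198394488, 'origin': array([ 0.90824427, -0.34455102,  0.76704385]), 'orientation': array([-141.16506684,   -0.38945609,   51.5456204 ])}
scene cup [([106, 211, 43, 45], 0.89), ([126, 263, 38, 53], 0.58), ([298, 181, 56, 63], 0.16)]
scene wide_jar [([295, 178, 58, 66], 0.8)]
scene board [([224, 95, 87, 58], 0.86), ([313, 140, 68, 48], 0.72)]
sc
[... 974 characters left out ...]
([333, 96, 25, 30], 0.81)]
top clay_tile [([221, 211, 22, 34], 0.88)]
wrist {'fx': 314.572955170936, 'fy': 314.572955170936, 'cx': 259.7110349613802, 'cy': 194.73619237155646, 'hand_eye': array([[ 9.99999993e-01,  1.08015677e-04, -5.56641505e-05,
         5.32023554e-04],
       [ 8.17652876e-05, -2.59263064e-01,  9.65806739e-01,
        -1.58653557e-01],
       [ 8.98906105e-05, -9.65806736e-01, -2.59263071e-01,
         6.93210372e-02],
       [ 0.00000000e+00,  0.00000000e+00,  0.00000000e+00,
         1.00000000e+00]])}
wrist cup []
wrist wide_jar []
wrist board [([497, 0, 15, 146], 0.77)]
wrist tall_jar []
wrist tab []
wrist grip []
wrist rolling_pin []
wrist house []
wrist clay_tile []
```

Run:
```python
import cv2
for n in ["scene","top"]:
    im=cv2.imread(f"pics/{n}0.png"); cv2.imwrite(f"pics/{n}0b.png",cv2.resize(im,(768,576),interpolation=cv2.INTER_CUBIC))
im=cv2.imread("pics/top0.png")[130:260,240:400]; cv2.imwrite("pics/topc.png",cv2.resize(im,None,fx=4.5,fy=4.5,interpolation=cv2.INTER_CUBIC))
```

```text
(no output)
```

View pics/scene0b.png

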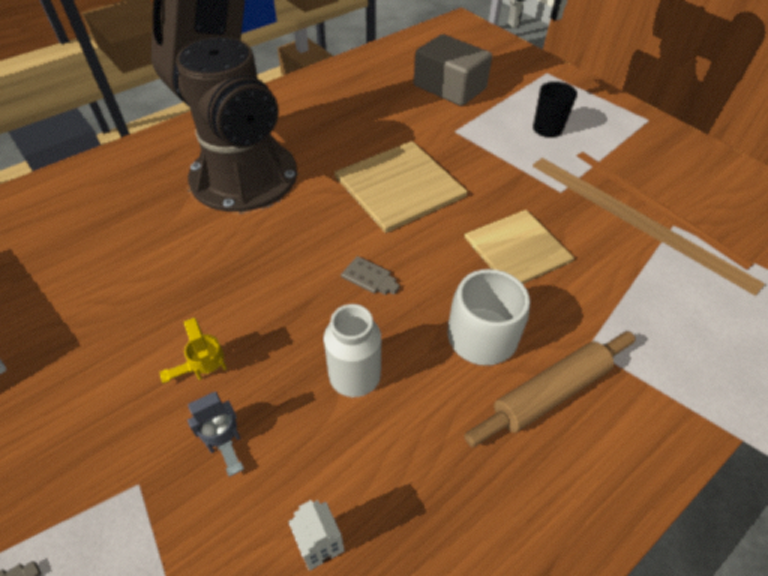

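View pics/top0b.png

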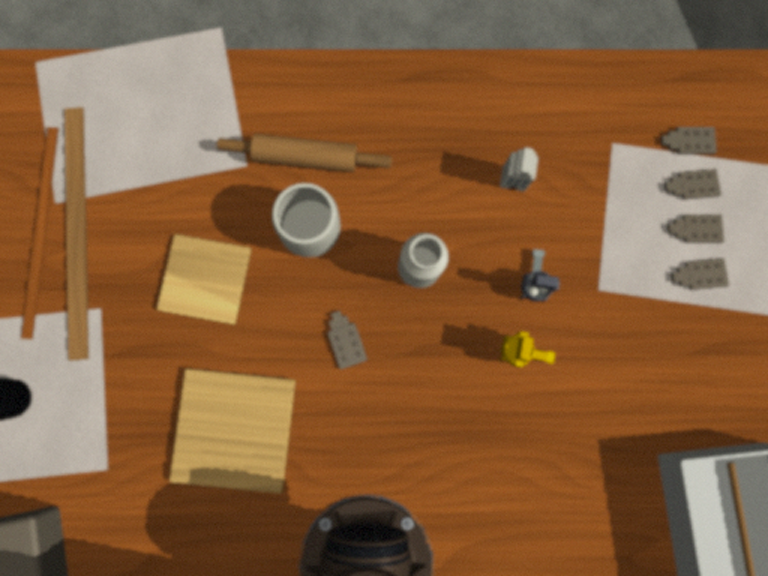

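View pics/topc.png

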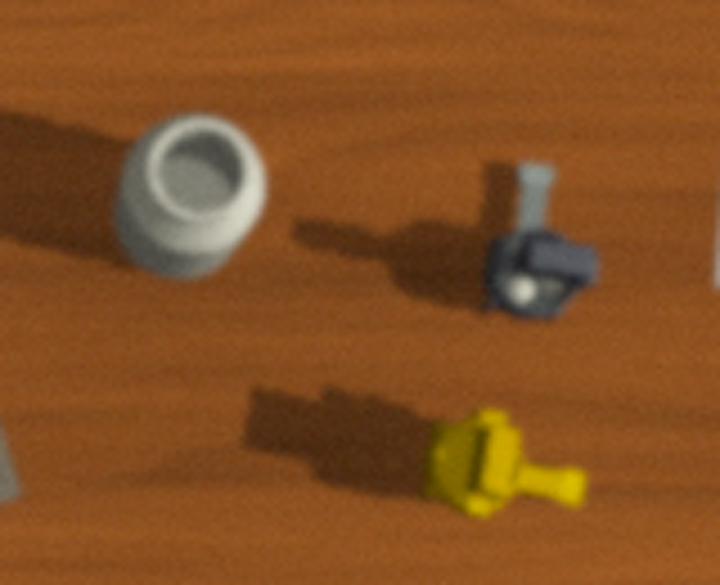

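```bash
cat > h.py <<'E'
import numpy as np, cv2, json
from scipy.spatial.transform import Rotation as Rn
from plant import ctrl
def R_(o): return Rn.from_euler('xyz',o,degrees=True).as_matrix()
def cam(n,obs=None):
    m=ctrl.camera_model(n)
    if n=="wrist":
        o=obs or ctrl.get_obs(); T=np.eye(4);T[:3,:3]=R_(o["orientation"]);T[:3,3]=o["tool_pos"]
        H=T@m["hand_eye"]; R,t=H[:3,:3],H[:3,3]
    else: R,t=R_(m["orientation"]),m["origin"]
    return R,t,m["fx"],m["cx"],m["cy"]
def ray(c,uv,z):
    R,t,f,cx,cy=c; d=R@np.array([(uv[0]-cx)/f,(uv[1]-cy)/f,1.]); return t+d*(z-t[2])/d[2]
def proj(c,P):
    R,t,f,cx,cy=c; q=(np.atleast_2d(P)-t)@R; return np.c_[f*q[:,0]/q[:,2]+cx,f*q[:,1]/q[:,2]+cy]
def rows(pos,yaw,o=None):
    "shift & turn from measured pose to target TCP pos, tool pointing down with yaw (deg)"
    o=o or ctrl.get_obs(); R=R_(o["orientation"]); d=R.T@(np.array(pos)-o["tool_pos"])*1000
    y0=o["orientation"][2]; a=(yaw-y0+180)%360-180
    print("shift mm",d.round(1),"turn rad",round(-np.radians(a),3),"alt turn",round(-np.radians((a+360)%360-180),3),"j6",o["joint_pos"][5].round(1))
E
python3 - <<'E'
from h import *
T=cam("top")
tab=ray(T,(359.1,166.5),.016); g=ray(T,(365,187.5),.103)
print("tab end",tab,"grip",g)
for n,e,z in [("jarrimfull",(204,142.5),.115),("board",(136,186),.012),("tall",(284,168),.15),("house",(345.5,111),.05),("yel",(348,233),.05),("tile",(232,228),.01),("pin",(200,101),.05)]: print(n,ray(T,e,z).round(3))
S=cam("scene")
print(ray(S,(234/1.5,470/1.5),.016), ray(S,(206/1.5,406/1.5),.1))
im=cv2.imread("pics/top0.png")[105:225,95:245]; cv2.imwrite("pics/topj.png",cv2.resize(im,None,fx=4.8,fy=4.8,interpolation=cv2.INTER_CUBIC))
im=cv2.imread("pics/scene0.png")[240:330,100:200]; cv2.imwrite("pics/scenec.png",cv2.resize(im,None,fx=6,fy=6,interpolation=cv2.INTER_CUBIC))
E
```

```text
tab end [ 0.57707947 -0.33614452  0.016     ] grip [ 0.50278545 -0.32544593  0.103     ]
jarrimfull [0.623 0.102 0.115]
board [0.523 0.305 0.012]
tall [ 0.547 -0.106  0.15 ]
house [ 0.732 -0.295  0.05 ]
yel [ 0.385 -0.288  0.05 ]
tile [0.402 0.03  0.01 ]
pin [0.762 0.121 0.05 ]
[ 0.57311591 -0.33438982  0.016     ] [ 0.51023259 -0.3228485   0.1       ]
```

View pics/topj.png

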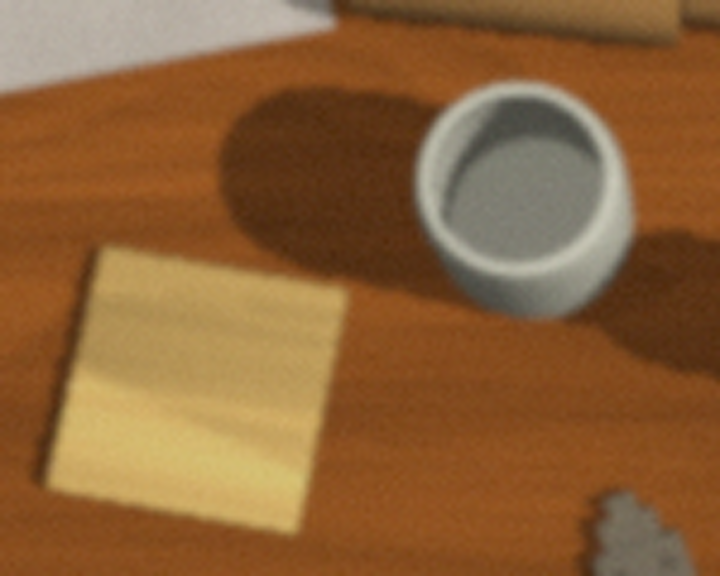

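View pics/scenec.png

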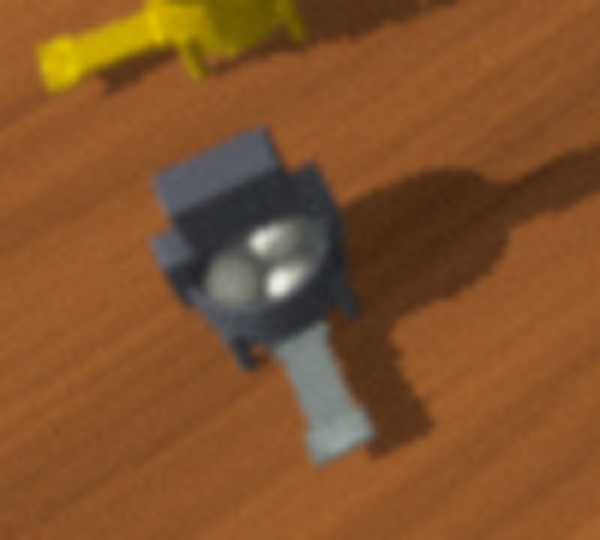

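Run:
```python
from h import *
rows([.52,.15,.30],172); rows([.50,-.326,.25],172)
```

```text
shift mm [373.2 -73.4 449.2] turn rad 1.4 alt turn -1.742 j6 -16.5
shift mm [832.5 -23.5 575.7] turn rad 1.4 alt turn -1.742 j6 -16.5
```

```bash
python3 -m crank '[[[-1,50,-30,60,0.15],[-1,100,-60,120,0.3],[-1,150,-73,180,0.45],[-1,200,-73,240,0.6],[-1,240,-73,290,0.75],[-1,280,-73,340,0.9],[-1,320,-73,390,1.05],[-1,373,-73,449,1.2],[-1,420,-73,470,1.3],[-1,475,-73,485,1.4],[-1,530,-73,500,1.4],[-1,590,-73,515,1.4]]]'
python3 - <<'E'
from h import *
rows([.50,-.326,.27],172)
E
```

```text
clock: 3.0
tool_pos: [0.5152, -0.0151, 0.2997]
orientation: [-90.0, 0.0, 172.0]
force: [1.4, -0.4, -0.2]
opening: 0.0877
shift mm [-28.3  29.6 310. ] turn rad -0.0 alt turn 3.141 j6 -28.2
```

```bash
python3 -m crank '[[[-1,-5,5,60,0],[-1,-10,10,120,0],[-1,-15,15,180,0],[-1,-22,22,240,0],[-1,-28,30,300,0],[-1,-28,30,310,0],[-1,-28,30,310,0],[-1,-28,30,310,0]]]'
python3 - <<'E'
from h import *
o=ctrl.get_obs(); im=ctrl.snapshot("wrist")
json.dump({k:np.array(v).tolist() for k,v in o.items()},open("o1.json","w"))
print(o["tool_pos"],o["orientation"],o["opening"])
for k in ["cup","grip","tab"]: print(k,[(d["extent"],d["confidence"]) for d in ctrl.find_in("wrist",k)])
cv2.imwrite("pics/w1r.png",im[:,:,::-1]); cv2.imwrite("pics/w1.png",cv2.resize(im[:,:,::-1],(768,576)))
E
```

```text
clock: 4.0
tool_pos: [0.4999, -0.323, 0.27]
orientation: [-90.0, 0.0, 172.0]
force: [-1.1, -0.5, 0.3]
opening: 0.0877
[ 0.49990868 -0.32299593  0.26996534] [-9.00027334e+01  4.20563928e-02  1.72034868e+02] 0.0876727994587697
cup [([201.7, 143.9, 77.6, 56.5], 0.95), ([330.1, 129.5, 65.1, 81.9], 0.66)]
grip [([200.9, 142.9, 77.7, 52.1], 0.76), ([327.4, 125.3, 64.7, 85.1], 0.68)]
tab [([201.6, 147.9, 76.0, 34.9], 0.97), ([339.4, 123.9, 26.4, 63.4], 0.71)]
```

View pics/w1.png

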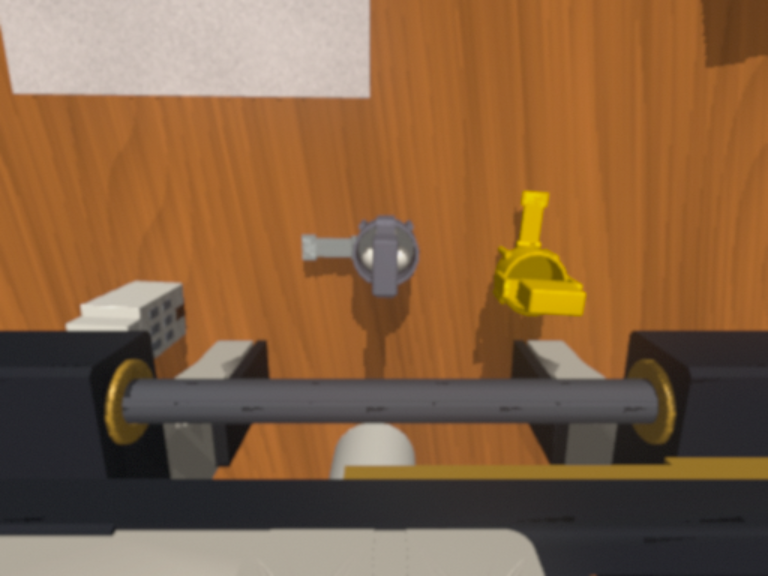

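Run:
```python
import cv2
im=cv2.imread("pics/w1r.png")[130:210,190:300]; cv2.imwrite("pics/w1c.png",cv2.resize(im,None,fx=7,fy=7,interpolation=cv2.INTER_CUBIC))
```

```text
(no output)
```

View pics/w1c.png

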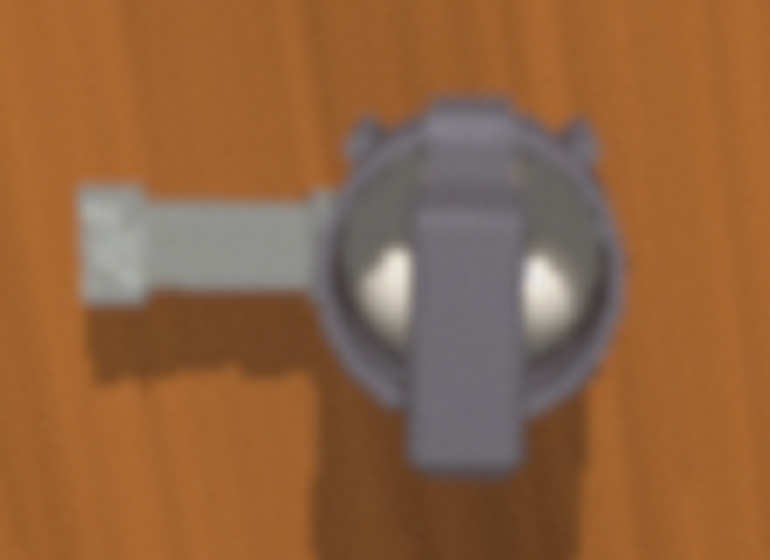

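Run:
```python
from h import *
o=json.load(open("o1.json")); W=cam("wrist",{k:np.array(v) for k,v in o.items()})
p=lambda u,v,z: ray(W,(190+u/7,130+v/7),z)
c=[p(416,208,.103),p(519,208,.103),p(522,472,.103),p(408,472,.103)]
g=np.mean(c,0); t=p(80,246,.016); b=p(472,262,.048)
print(np.linalg.norm(c[0]-c[3]),np.linalg.norm(c[0]-c[1])); print("grip",g,"tab",t,"rim",b, "yaw",np.degrees(np.arctan2(t[1]-g[1],t[0]-g[0])))
yy=(c[3]+c[2]-c[0]-c[1]); print("yaw from block",np.degrees(np.arctan2(yy[1],yy[0]))-90, np.linalg.norm(t-g))
rows([g[0],g[1],.068],172)
```

```text
0.040765182030122436 0.015313041227903494
grip [ 0.50290286 -0.32342813  0.103     ] tab [ 0.57621375 -0.33351745  0.016     ] rim [ 0.50211763 -0.32581408  0.048     ] yaw -7.836029589979662
yaw from block -8.637914410816833 0.114215940396887
shift mm [-2.70e+00  2.02e+02  1.00e-01] turn rad 0.001 alt turn -3.14 j6 6.1
```

```bash
python3 -m crank '[[[0,-2.5,30,1,0],[0,-2.5,60,1,0],[0,-2.5,90,1,0],[0,-2.5,120,1,0],[0,-2.5,150,1,0],[0,-2.5,170,1,0],[0,-2.5,185,1,0],[0,-2.5,195,1,0],[0,-2.5,202,1,0],[0,-2.5,202,1,0],[0,-2.5,202,1,0]]]'
python3 - <<'E'
from h import *
im=ctrl.snapshot("wrist")
cv2.imwrite("pics/w2.png",cv2.resize(im[:,:,::-1],(768,576)))
E
```

```text
clock: 5.58
tool_pos: [0.5023, -0.3255, 0.0681]
orientation: [-90.0, 0.1, 172.0]
force: [0.4, 0.2, -0.9]
opening: 0.0439
```

View pics/w2.png

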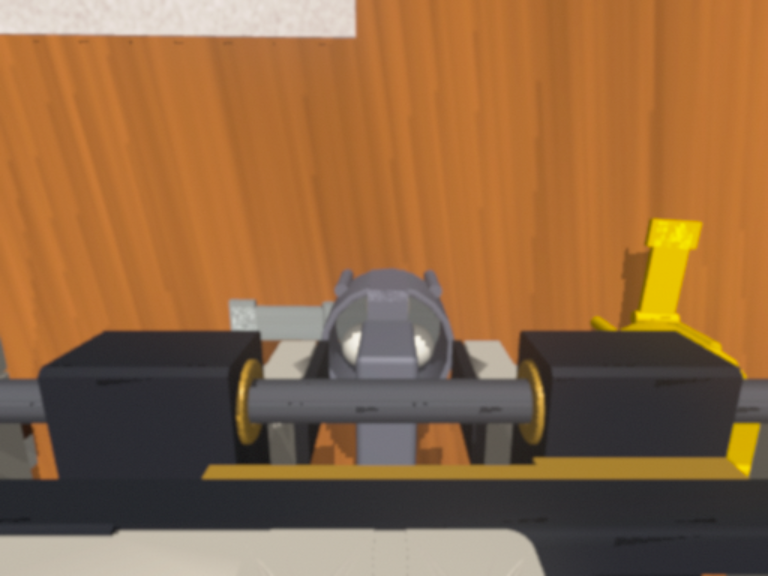

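The cup's grip (385,400) lies centred between the two fingers (x≈300 and 480). The yellow cup is to the right and clear of them. Next I close on the grip and lift gently.

```bash
python3 -m crank '[[[1,0,0,0,0],[1,0,0,0,0],[1,0,0,0,0],[1,0,0,0,0],[1,0,-3,0,0],[1,0,-10,0,0],[1,0,-25,0,0],[1,0,-45,0,0],[1,0,-70,0,0],[1,0,-90,0,0],[1,0,-90,0,0],[1,0,-90,0,0]]]'
python3 - <<'E'
from h import *
im=ctrl.snapshot("wrist")
cv2.imwrite("pics/w3.png",cv2.resize(im[:,:,::-1],(768,576)))
im=ctrl.snapshot("scene")
cv2.imwrite("pics/s3.png",cv2.resize(im[200:340,60:260,::-1],None,fx=4,fy=4))
rows([.6227,.102,.30],172)
E
```

```text
clock: 7.12
tool_pos: [0.5016, -0.325, 0.1572]
orientation: [-90.0, -0.0, 172.0]
force: [-0.6, -0.2, -1.2]
opening: 0.0176
shift mm [ -60.3 -143.3 -439.9] turn rad -0.001 alt turn 3.141 j6 6.2
```

View pics/w3.png

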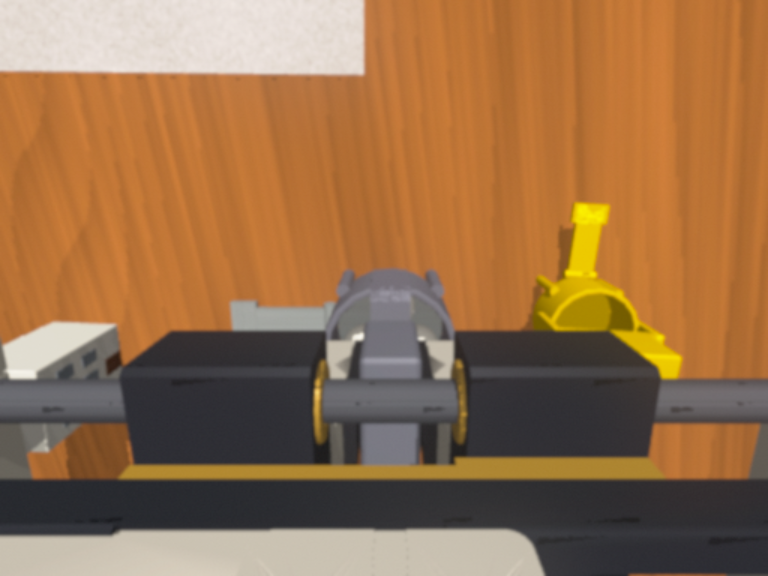

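View pics/s3.png

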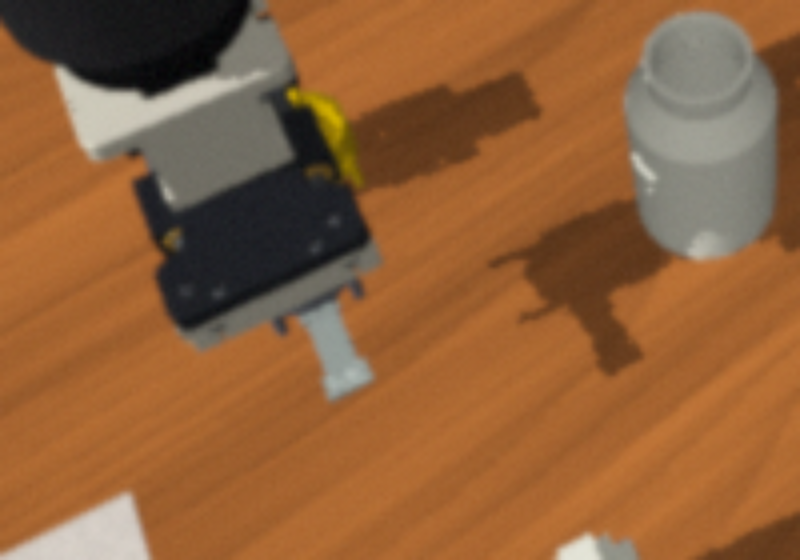

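Run:
```python
from h import *
a=np.linspace(0,2*np.pi,90)
out=[]
for n,(y0,y1,x0,x1) in [("top",(110,190,165,245)),("scene",(170,250,285,365))]:
    im=cv2.imread(f"pics/{n}0.png")[y0:y1,x0:x1]; im=cv2.resize(im,None,fx=5,fy=5,interpolation=cv2.INTER_CUBIC)
    c=cam(n)
    for r,z in [(.055,.115),(.048,.115),(.060,.0)]:
        P=np.c_[.623+r*np.cos(a),.102+r*np.sin(a),0*a+z]
        q=((proj(c,P)+.5-[x0,y0])*5).astype(int)
        for u,v in q: cv2.circle(im,(u,v),1,(0,0,255),-1)
    out.append(im)
cv2.imwrite("pics/fit.png",np.hstack(out))
```

```text
(no output)
```

View pics/fit.png

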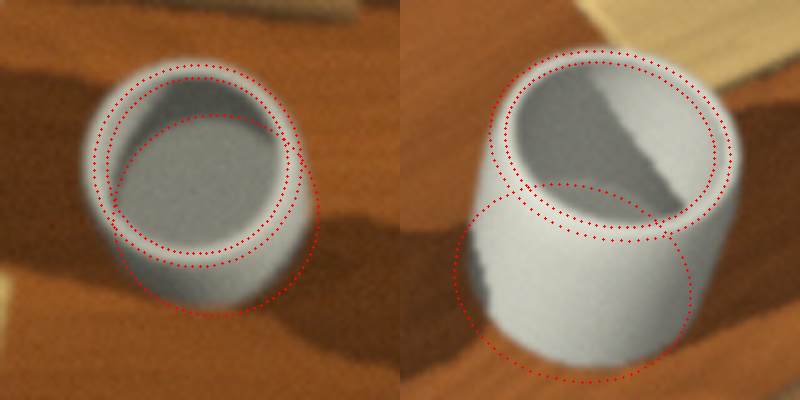

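```bash
python3 -m crank '[[[1,0,-40,0,0],[1,0,-85,0,0],[1,0,-130,0,0],[1,-5,-143,-30,0],[1,-10,-143,-75,0],[1,-18,-143,-125,0],[1,-25,-143,-175,0],[1,-32,-143,-225,0],[1,-40,-143,-275,0],[1,-48,-143,-325,0],[1,-54,-143,-370,0],[1,-60,-143,-410,0]]]'
```

```text
clock: 8.72
tool_pos: [0.6186, 0.0741, 0.2993]
orientation: [-90.0, -0.1, 172.0]
force: [0.8, -0.5, -1.9]
opening: 0.0183
```

```bash
cat > fit.py <<'E'
from h import *
import sys
X,Y=map(float,sys.argv[1:3])
a=np.linspace(0,2*np.pi,90)
out=[]
for n,(y0,y1,x0,x1) in [("top",(110,190,165,245)),("scene",(170,250,285,365))]:
    im=cv2.imread(f"pics/{n}0.png")[y0:y1,x0:x1]; im=cv2.resize(im,None,fx=5,fy=5,interpolation=cv2.INTER_CUBIC)
    c=cam(n)
    for r,z in [(.055,.115),(.048,.115)]:
        P=np.c_[X+r*np.cos(a),Y+r*np.sin(a),0*a+z]
        for u,v in ((proj(c,P)+.5-[x0,y0])*5).astype(int): cv2.circle(im,(u,v),1,(0,0,255),-1)
    out.append(im)
cv2.imwrite(sys.argv[3],np.hstack(out))
E
python3 fit.py .626 .107 pics/fit2.png
```

```text
(no output)
```

View pics/fit2.png

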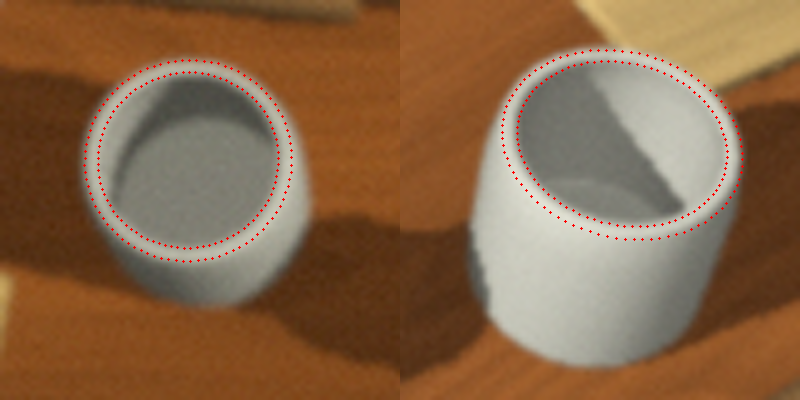

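Run:
```python
from h import *
rows([.626,.1065,.20],172)
```

```text
shift mm [ -3.   99.3 -33.2] turn rad 0.0 alt turn -3.141 j6 -32.7
```

```bash
python3 -m crank '[[[1,-3,0,-20,0],[1,-3,0,-33,0],[1,-3,0,-33,0],[1,-3,20,-33,0],[1,-3,45,-33,0],[1,-3,65,-33,0],[1,-3,80,-33,0],[1,-3,90,-33,0],[1,-3,99,-33,0],[1,-3,99,-33,0],[1,-3,99,-33,0]]]';python3 - <<'E'
from h import *
o=[]
c=ctrl.snapshot("scene"); o.append(cv2.resize(c[130:260,260:390,::-1],(400,400),interpolation=2))
c=ctrl.snapshot("top"); o.append(cv2.resize(c[90:190,155:255,::-1],(400,400),interpolation=2))
cv2.imwrite("pics/s4.png",np.hstack(o))
im=ctrl.snapshot("wrist")
cv2.imwrite("pics/w4.png",cv2.resize(im[:,:,::-1],(768,576)))
E
```

```text
clock: 10.1
tool_pos: [0.6265, 0.1047, 0.2021]
orientation: [-90.0, 0.0, 172.0]
force: [0.5, 0.4, -1.9]
opening: 0.0178
```

View pics/s4.png

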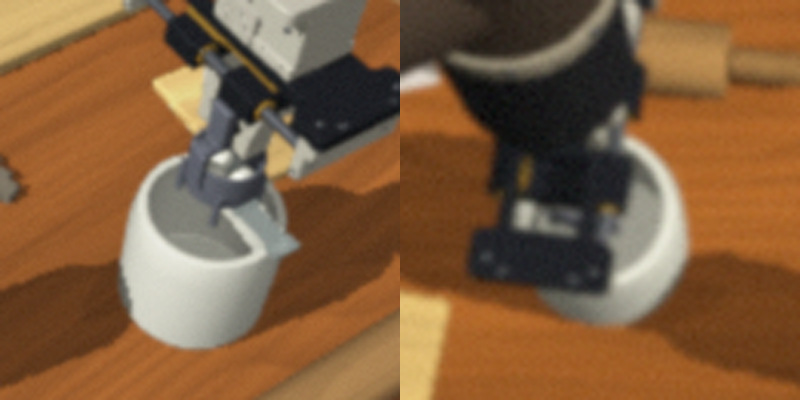

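View pics/w4.png

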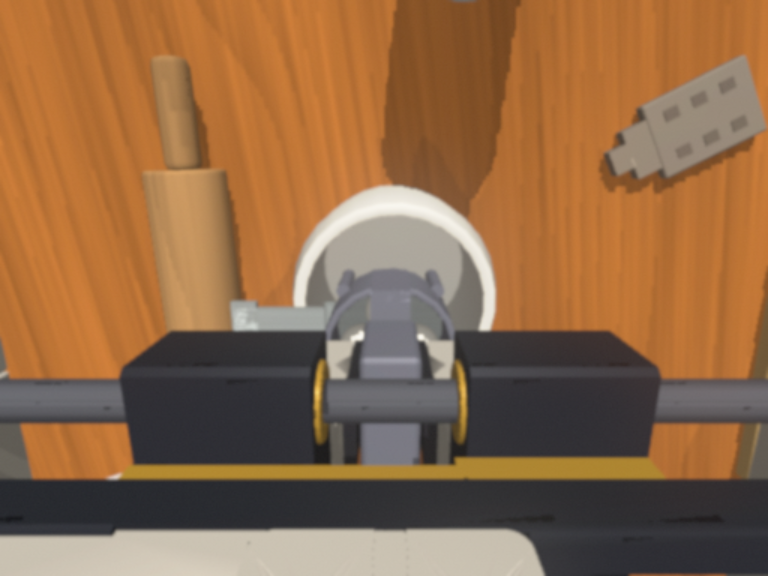

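Run:
```python
from h import *
o=ctrl.get_obs(); print(o["tool_pos"])
c=cam("wrist",o); a=np.linspace(0,2*np.pi,160); im0=cv2.imread("pics/w4.png")[170:360,220:560]; out=[]
for X,Y in [(.626,.1065),(.623,.105)]:
    im=cv2.resize(im0,None,fx=2.1,fy=2.1)[:290]
    for r in (.055,.048):
        q=proj(c,np.c_[X+r*np.cos(a),Y+r*np.sin(a),0*a+.115])
        for u,v in (((q+.5)*1.5-[220,170])*2.1).astype(int): cv2.circle(im,(u,v),1,(0,0,255),-1)
    out.append(im)
cv2.imwrite("pics/w4f.png",np.vstack(out))
```

```text
[0.62640885 0.10473304 0.20207801]
```

View pics/w4f.png

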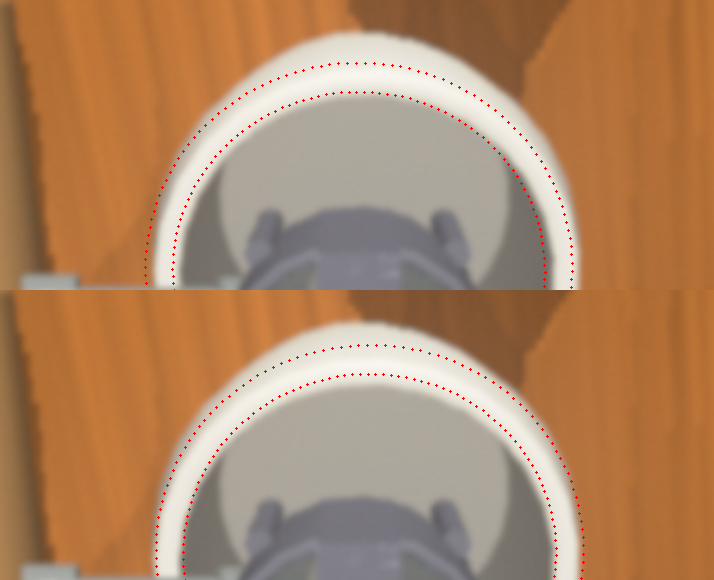

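```bash
python3 -m crank '[[[1,1.5,5,-2,0],[1,1.5,15,-2,0],[1,1.5,24,-2,0],[1,1.5,30,-2,0],[1,1.5,36,-2,0],[1,1.5,43,-2,0],[1,1.5,50,-2,0],[1,1.5,56,-2,0],[1,1.5,62,-2,0],[1,1.5,62,-2,0],[1,1.5,62,-2,0],[1,1.5,62,-2,0]]]';python3 - <<'E'
from h import *
o=[]
c=ctrl.snapshot("scene"); o.append(cv2.resize(c[130:260,260:390,::-1],(400,400),interpolation=2))
c=ctrl.snapshot("wrist"); o.append(cv2.resize(c[90:240,180:330,::-1],(400,400),interpolation=2))
cv2.imwrite("pics/s5.png",np.hstack(o)); ob=ctrl.get_obs(); print(ob["tool_pos"],ob["force"],ob["moment"])
E
```

```text
clock: 11.75
tool_pos: [0.6245, 0.1067, 0.1393]
orientation: [-90.0, -0.0, 172.0]
force: [-2.5, -0.8, -1.8]
opening: 0.018
[0.62469077 0.10669674 0.13942976] [-2.08293859  0.33716795 -1.79172831] [ 0.21503558  0.82095012 -0.00529434]
```

View pics/s5.png

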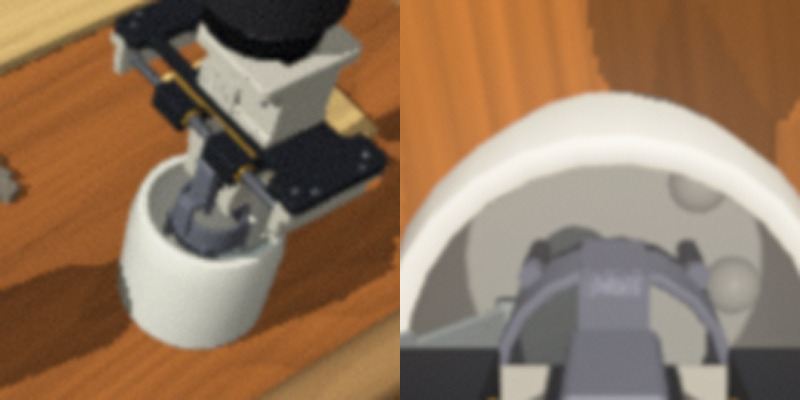

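```bash
python3 -m crank '[[[1,0,4,0,0],[1,0,4,0,0],[1,0,4,0,0],[1,0,0,0,0],[1,0,-8,0,0],[1,0,-16,0,0],[1,0,-24,0,0],[1,0,-32,0,0],[1,0,-42,0,0],[1,0,-55,0,0],[1,0,-70,0,0],[1,0,-70,0,0]]]';python3 - <<'E'
from h import *
o=[]
c=ctrl.snapshot("scene"); o.append(cv2.resize(c[130:260,260:390,::-1],(400,400),interpolation=2))
c=ctrl.snapshot("wrist"); o.append(cv2.resize(c[90:240,180:330,::-1],(400,400),interpolation=2))
cv2.imwrite("pics/s6.png",np.hstack(o)); ob=ctrl.get_obs(); print(ob["tool_pos"],ob["force"],ob["moment"])
E
```

```text
clock: 13.35
tool_pos: [0.6259, 0.1071, 0.2114]
orientation: [-90.1, 0.2, 172.0]
force: [-0.3, -0.3, -1.3]
opening: 0.0178
[0.62485281 0.10686056 0.2095163 ] [-0.53779228  0.9747658  -2.72134338] [0.08378143 0.00380519 0.01277085]
```

View pics/s6.png

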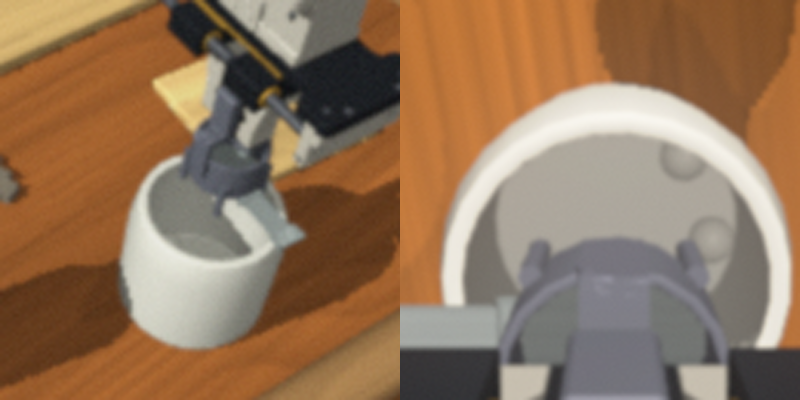

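```bash
python3 - <<'E'
from h import *
rows([.524,.304,.20],172)
E
python3 -m crank '[[[1,0,-40,0,0],[1,0,-80,0,0],[1,0,-80,-10,0],[1,20,-80,-40,0],[1,40,-80,-80,0],[1,60,-80,-120,0],[1,80,-80,-160,0],[1,100,-80,-190,0],[1,120,-80,-205,0],[1,129,-80,-210,0],[1,129,-80,-210,0]]]';python3 - <<'E'
from h import *
c=ctrl.snapshot("wrist"); cv2.imwrite("pics/w7.png",cv2.resize(c[:,:,::-1],(768,576)))
rows([.524,.304,.10],172)
S=ctrl.snapshot("scene"); cv2.imwrite("pics/s7.png",cv2.resize(S[80:260,220:420,::-1],None,fx=3,fy=3,interpolation=2))
E
```

```text
shift mm [ 127.4    9.6 -181.1] turn rad -0.0 alt turn 3.141 j6 -35.3
clock: 14.82
tool_pos: [0.526, 0.3328, 0.2888]
orientation: [-90.0, -0.0, 172.0]
force: [0.3, 0.3, -1.5]
opening: 0.018
shift mm [ -1.6 189.   28.3] turn rad -0.0 alt turn 3.142 j6 -58.2
```

View pics/w7.png

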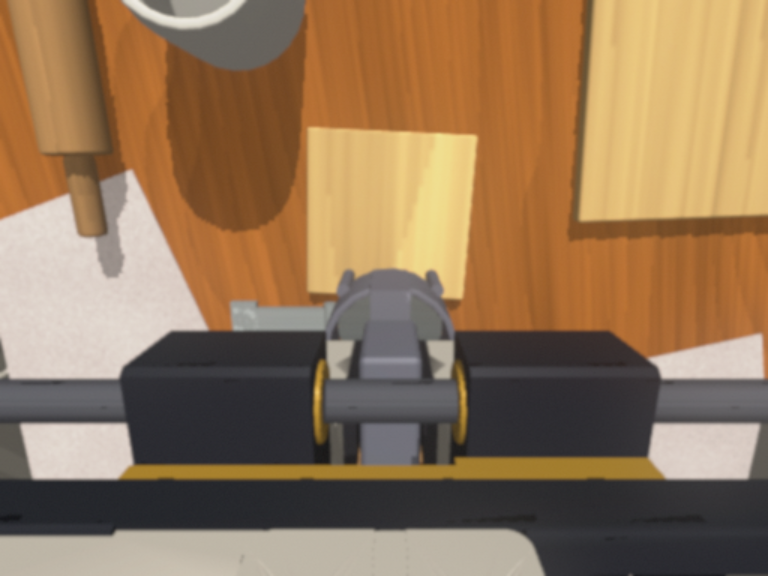

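View pics/s7.png

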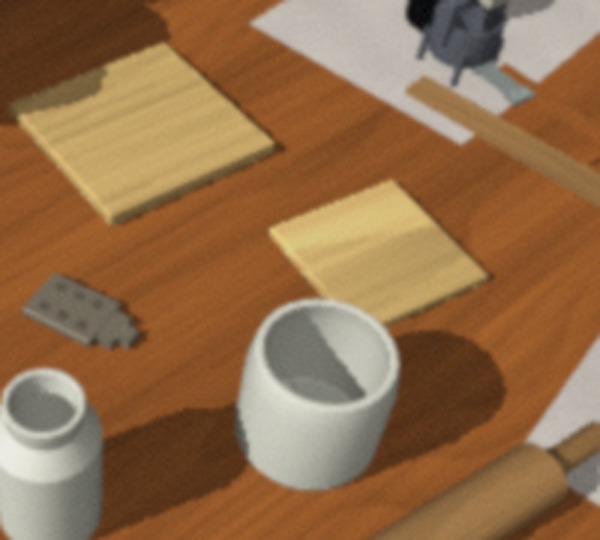

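Run:
```python
from h import *
c=cam("wrist"); P=[ray(c,(u/1.5,v/1.5),.012) for u,v in [(308,127),(476,135),(462,299),(307,292)]]
print(np.round(P,3),np.mean(P,0)); print([np.linalg.norm(P[i]-P[i-1]).round(3) for i in range(4)])
S=ctrl.snapshot("top"); cv2.imwrite("pics/t7.png",cv2.resize(S[105:225,95:245,::-1],None,fx=4.8,fy=4.8,interpolation=2))
m=np.mean(P,0); rows([m[0],m[1],.10],172)
```

```text
[[0.583 0.221 0.012]
 [0.438 0.248 0.012]
 [0.465 0.395 0.012]
 [0.611 0.367 0.012]] [0.5240916  0.30773803 0.012     ]
[np.float64(0.15), np.float64(0.147), np.float64(0.15), np.float64(0.149)]
shift mm [ -0.6 189.3  24.4] turn rad -0.001 alt turn 3.14 j6 -58.2
```

View pics/t7.png

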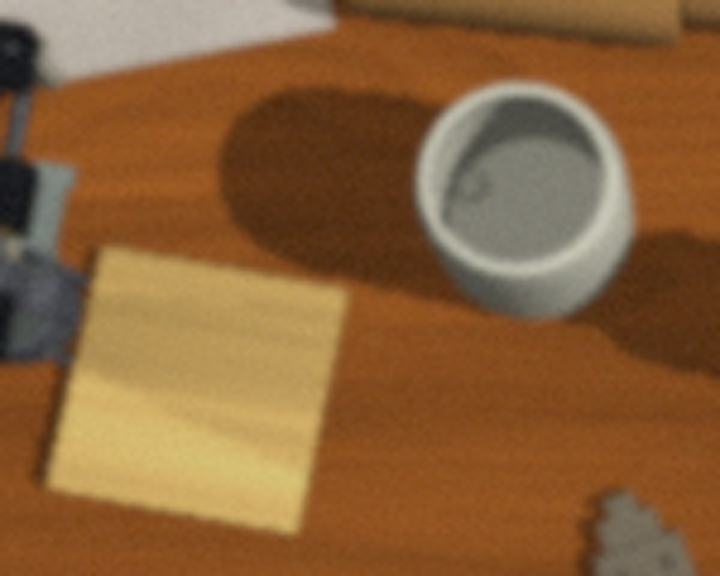

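```bash
python3 - <<'E'
from h import *
print(ray(cam("top"),(95+475/4.8,105+187/4.8),.018))
o=ctrl.get_obs(); o["tool_pos"]=np.array([.6249,.1069,.2095]); o["orientation"]=np.array([-90,0,172.])
c=cam("wrist",o)
for u,v in [(683-400,157),(712-400,240)]: print(ray(c,(180+u*.375,90+v*.375),.018))
E
python3 -m crank '[[[1,0,0,8,0],[1,0,0,24,0],[1,0,0,24,0],[1,0,40,24,0],[1,0,80,24,0],[1,0,120,24,0],[1,0,150,24,0],[1,0,170,24,0],[1,0,180,24,0],[1,0,189,24,0],[1,0,189,24,0],[1,0,189,24,0]]]'
python3 - <<'E'
from h import *
c=ctrl.snapshot("wrist"); cv2.imwrite("pics/w8.png",cv2.resize(c[:,:,::-1],(768,576)))
E
```

```text
[0.64415819 0.14055848 0.018     ]
[0.59151547 0.0825761  0.018     ]
[0.58340603 0.11936192 0.018     ]
clock: 16.48
tool_pos: [0.5235, 0.3093, 0.1013]
orientation: [-90.1, 0.0, 172.0]
force: [0.1, 0.3, -1.6]
opening: 0.018
```

View pics/w8.png

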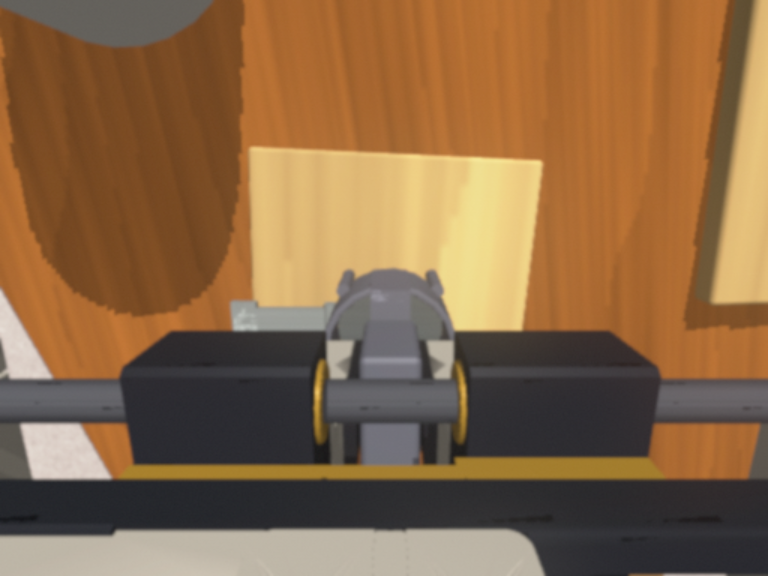

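Three distinct balls lie on the jar floor, and the empty cup is over the middle of the board. Next I lower it.

```bash
python3 -m crank '[[[1,0,8,0,0],[1,0,14,0,0],[1,0,17,0,0],[1,0,19,0,0],[1,0,20,0,0],[1,0,21,0,0],[1,0,21,0,0],[1,0,21,0,0]]]'
```

```text
clock: 17.52
tool_pos: [0.5232, 0.309, 0.0796]
orientation: [-90.0, 0.0, 172.0]
force: [0.6, 0.8, -1.6]
opening: 0.018
```

```bash
python3 -m crank '[[[1,0,0.5,0,0],[1,0,1,0,0],[1,0,1,0,0],[1,0,1,0,0]]]'
```

```text
clock: 18.02
tool_pos: [0.5233, 0.309, 0.0794]
orientation: [-90.0, 0.0, 172.0]
force: [-2.0, -0.9, 4.9]
opening: 0.0178
```

Contact: the force rose to +5 N. I'll open to about 44 mm and retreat upward.

```bash
python3 -m crank '[[[0,0,0,0,0],[0,0,0,0,0],[0,0,0,0,0],[0,0,0,0,0],[0,0,-10,0,0],[0,0,-30,0,0],[0,0,-60,0,0],[0,0,-100,0,0],[0,0,-150,0,0],[0,0,-180,0,0],[0,0,-180,0,0],[0,0,-180,0,0]]]'
python3 - <<'E'
from h import *
o=ctrl.get_obs();print(o["tool_pos"],o["force"],o["opening"])
c=ctrl.snapshot("wrist"); cv2.imwrite("pics/w9.png",cv2.resize(c[:,:,::-1],(768,576)))
S=ctrl.snapshot("scene"); cv2.imwrite("pics/s9.png",cv2.resize(S[80:260,220:420,::-1],None,fx=3,fy=3,interpolation=2))
E
```

```text
clock: 19.52
tool_pos: [0.5228, 0.3088, 0.2584]
orientation: [-90.0, -0.0, 172.0]
force: [0.3, -0.3, -0.2]
opening: 0.0441
[0.52280334 0.3087704  0.25843245] [ 0.34433013 -0.27315814 -0.18196077] 0.04408806452364828
```

View pics/w9.png

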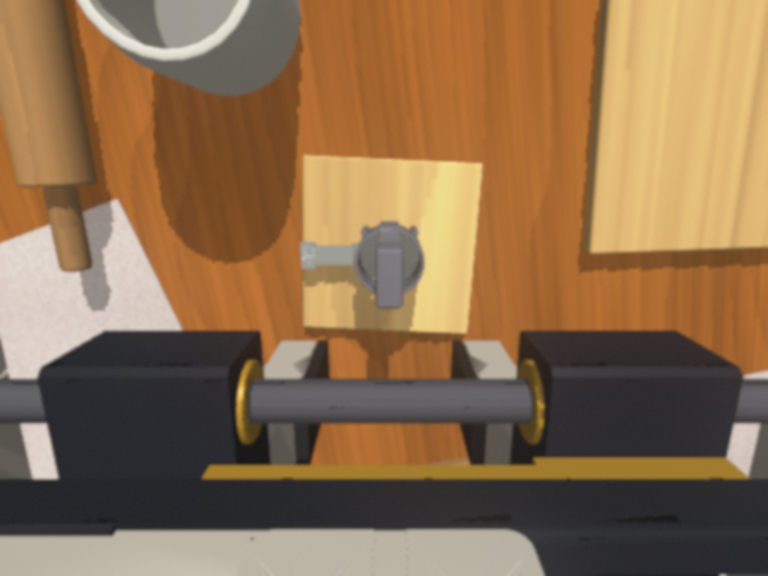

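View pics/s9.png

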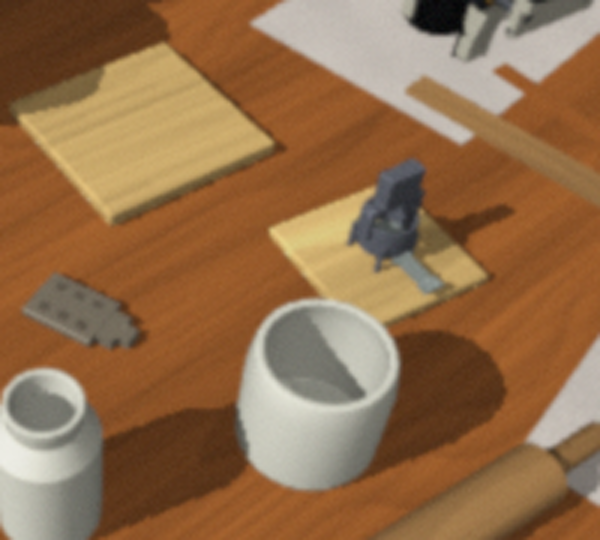

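The cup stands upright and empty near the centre of the board (w9, pixel 389,258), shut, with the gripper clear above it. The jars have not moved, so I hand in.

```bash
python3 -c "
from plant import ctrl
print(ctrl.close_job())"
```

```text
the job is handed in; nothing more can be done
None
```

I emptied the cup into the wide jar, set it down on the smaller board, and handed the job in at about 19.6 s of the 66 s allowed. The hand-in reported no verdict.

I took the grey cup by its grip, lifted it with the bottom shut and lowered it centrally into the wide jar. The rim pushed the tab up until the bottom opened, and the balls fell out.

What my last checks showed:
- **Balls:** I located three separate balls on the jar floor, two from the wrist camera and one from the top camera. No single picture shows all three, and the ball in the top camera is faint.
- **Cup:** it stands upright, empty and shut, a few millimetres from the board's centre.
- **Other objects:** the wide jar looks unmoved, and so do the tall jar, pin and tile. I did not look at the house again after lifting the cup; the arm never worked near it.
- **Robot:** the gripper is open and about 17 cm above where it let go of the cup, with no contact force.

One disagreement: the cameras placed the jar about 3 mm apart. I used a position in between, which was well within the clearance.

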